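Nest the steel filtration cups in size order

TASK

The steel cups are drained: pack them away by nesting them in size order inside the widest, lowest cup, which stays standing where it is on the bench: next smaller cup into it, then the next, and the narrowest, tallest cup innermost. Lower each cup in until it stands upright on the floor of the one around it, do not drop it in, and leave the stack of dishes, the brown bottle and the white beaker where they are.

Things in the scene. Friction and masses are not known exactly. Their poses are not given: they have to be found in the camera images.
- large: Open round steel cup, slightly tapered: 74 mm outside at the foot, 80 mm at the rim, 48 mm high, wall 3, floor 4 mm thick, about 220 g. Origin: centre of the underside; z: its axis, towards the mouth. The widest and lowest cup, standing upright on the bench; the others go into it.
- second: Open round steel cup, slightly tapered: 58 mm outside at the foot, 64 mm at the rim, 68 mm high, wall 3, floor 4 mm thick, about 140 g. Origin: centre of the underside; z: its axis, towards the mouth. Starts mouth up in a slanting cradle, leaning 32 degrees from vertical: foot flat on the sloping plate, side against a V fork that reaches 41 mm up from the foot; the rest above is free to grip.
- third: Open round steel cup, slightly tapered: 42 mm outside at the foot, 48 mm at the rim, 88 mm high, wall 3, floor 4 mm thick, about 110 g. Origin: centre of the underside; z: its axis, towards the mouth. Starts mouth up in a slanting cradle, leaning 32 degrees from vertical: foot flat on the sloping plate, side against a V fork that reaches 41 mm up from the foot; the rest above is free to grip.
- fourth: Open round steel cup, slightly tapered: 28 mm outside at the foot, 34 mm at the rim, 108 mm high, wall 3, floor 4 mm thick, about 80 g. Origin: centre of the underside; z: its axis, towards the mouth. Starts mouth up in a slanting cradle, leaning 32 degrees from vertical: foot flat on the sloping plate, side against a V fork that reaches 41 mm up from the foot; the rest above is free to grip.
- cradle_second: Fixed aluminium cradle holding the second cup at the start (all three alike). Base plate 100 x 80 mm; origin: centre of its underside, z up; the cup leans to its -x, roughly towards the robot. Sloping foot plate 64 mm wide, 32 mm above the bench at the back, 77 mm at its front (+x) end; dark fork arms reach 30 mm either side of the middle, beneath the cup.
- cradle_third: Fixed aluminium cradle holding the third cup at the start (all three alike). Base plate 100 x 80 mm; origin: centre of its underside, z up; the cup leans to its -x, roughly towards the robot. Sloping foot plate 64 mm wide, 32 mm above the bench at the back, 77 mm at its front (+x) end; dark fork arms reach 30 mm either side of the middle, beneath the cup.
- cradle_fourth: Fixed aluminium cradle holding the fourth cup at the start (all three alike). Base plate 100 x 80 mm; origin: centre of its underside, z up; the cup leans to its -x, roughly towards the robot. Sloping foot plate 64 mm wide, 32 mm above the bench at the back, 77 mm at its front (+x) end; dark fork arms reach 30 mm either side of the middle, beneath the cup.
- dishes: bystander: stack of pink petri dishes in one piece, 90 mm diameter, 72 mm high; origin at the centre of its underside, z up
- reagent: bystander: brown glass bottle with white cap, 60 mm diameter, 140 mm high; origin at the centre of its underside, z up
- beaker: bystander: white plastic beaker, 66 mm diameter at the rim, 70 mm high, with a thin steel strip that sticks out to about 95 mm; origin at the centre of its underside, z up
Things that resemble listed ones, but are neither listed nor needed, are in the scene too. What is shaped like the fourth but blue or purple is not meant.

How it is judged (in metres and radians):
At the end, for the whole second after the job is handed in: All four cups upright (within 0.12 rad), at rest, nested in size order: each underside less than 10 mm above the underside of the cup around it (its floor is 4 mm thick), axes within 12 mm; the largest within 40 mm of its start (z of second in the frame of large between 0 and 0.01 m and horizontal distance between second and large below 0.012 m and z of third in the frame of second between 0 and 0.01 m and horizontal distance between third and second below 0.012 m and z of fourth in the frame of third between 0 and 0.01 m and horizontal distance between fourth and third below 0.012 m and angle between each of large, second, third, fourth's own z axis and vertical below 0.12 rad and linear speed of each of large, second, third, fourth below 0.02 m/s and distance of large from where it was at the start of the episode below 0.04 m); the robot touches nothing.
It fails at once if a cup is let go while its foot is still more than 20 mm above the floor of the next larger cup (dropped in) ((horizontal distance between second and large below 0.03 m and z of second in the frame of large between 0.024 and 0.2 m and contact force between the fingers and second below 0.02 N) or (horizontal distance between third and second below 0.03 m and z of third in the frame of second between 0.024 and 0.2 m and contact force between the fingers and third below 0.02 N) or (horizontal distance between fourth and third below 0.03 m and z of fourth in the frame of third between 0.024 and 0.2 m and contact force between the fingers and fourth below 0.02 N)).
It fails at once if the stack of dishes is pushed more than 25 mm or tipped over (distance of dishes from where it was at the start of the episode above 0.025 m or angle between dishes's own z axis and vertical above 0.3 rad).
It fails at once if the brown bottle is pushed more than 25 mm or tipped over (distance of reagent from where it was at the start of the episode above 0.025 m or angle between reagent's own z axis and vertical above 0.3 rad).
It fails at once if the white beaker is pushed more than 25 mm or tipped over (distance of beaker from where it was at the start of the episode above 0.025 m or angle between beaker's own z axis and vertical above 0.3 rad).
It also fails if it takes over 72 s, if anything falls off the work surface, if the arm or the gripper's body presses on something with over 40 N, if the wrist force passes 120 N, or if a joint passes its speed limit or range.

ROBOT

A 6-joint arm with a two-finger parallel gripper is mounted at the origin on the work surface. World frame = base frame: x ahead of the robot, y to its left, z up, the work surface at z = 0. Lengths are in m, angles in degrees, forces in N, time in s.
With the tool pointing down it reaches from about 0.4 to 0.825 m from the base axis. Payload 7 kg.
Tool frame: the origin (TCP) lies between the finger pads; the fingertips stand 22 mm ahead of it and the grasp point (between the pads) lies 3 mm ahead of it; z points along the fingers, y is the line along which they close (so a half turn about z gives the same grasp; the last joint's range is limited). The gripper opens to 88 mm and grips with 3 to 60 N. Pads are 19 mm wide; open, the fingers measure 130 mm over their backs; the gripper's body (78 mm by 193 mm) begins 47 mm behind the grasp point.
Start: joints at [93.57, 20.546, 0.682, 0, -70.136, -16.507], TCP at [0.151, 0.658, 0.249] pointing down, gripper open.
Joint ranges: [-176.03, 176.03], [-82.01, 121.73], [-58.28, 71.71], [-173.87, 95.51], [-174.79, -0.11], [-173.66, 173.66]. Speed limits (degrees/s): [136.94, 136.94, 172.46, 180, 180, 180].

INTERFACE

Orientations are given as [roll, pitch, yaw] about the fixed x, y, z axes, in that order (R = Rz(yaw) Ry(pitch) Rx(roll)).
In Python, from plant import ctrl gives the robot as it stands.
- The arm moves only by the tool apply_moves, never from a script. Its argument "targets" is a list of rows, each an object with "travel": the shift along the tool's x, y, z in mm, a list of three; "roll": the turn about the tool's z in degrees; "jaw": the finger opening in mm, from 0 to 87.6. In form: [{"travel": [tx, ty, tz], "roll": roll, "jaw": jaw}, ...]. A call has 1 to 10 rows; each row shifts and turns the commanded pose from where the row before left it, along the tool's axes as they then stand; what a row does not reach is not made up. A row lasts 1/10 s, in which the tool goes at most 50 mm and 8.59 degrees, less where a joint would pass 70% of its speed; a pose out of reach is approached as far as the arm can. A call with a gripper value outside its range is refused whole. The fingers move at their own pace and stop on an object; the grip force is fixed at half the most. Time passes only in rows, so rows that do not move let the fingers close. It gives the time, the measured TCP pose, the force, the opening and the grip force at its end, in the units of the state.
- ctrl.get_obs(): the state, without advancing time (a new reading comes with each control period).
- ctrl.snapshot(name): name is "side" or "top" or "wrist"; returns the picture (420x560x3 uint8, red, green, blue); there is no depth.
- ctrl.calibration(name): a dict with "K" (3x3 intrinsics, pixels), "extrinsics" (4x4, takes a point from camera to world coordinates); the wrist camera has in their place "hand_eye" (4x4, takes a point from camera to tool coordinates, whose origin is the TCP and whose axes are the flange's). Camera axes: x right, y down, z forward; pixel columns grow to the right and rows downward; lengths in m; the calibration is good to about 2 mm. A picture is of the moment at which its call begins: read the wrist's pose just before it. calibration takes no time and is no camera call.
- ctrl.close_job(): hands the job in; it is judged then, once.
The state is a dict: "clock": time; "joint_pos": joint angles; "qvel": joint speeds; "tau": joint torques, N m; "tool_pos": TCP position; "orientation": TCP orientation; "force": force on the tool from outside, world axes, zero at the start; "moment": the same for the moment, N m; "opening": finger opening in m; "gripper_force": force on a finger pad.
Only numpy, scipy, OpenCV 4.12 (cv2) and the standard library are available. Lean on these libraries where they do the work, as an engineer would, in place of code of your own. Each camera call takes 0.05 s, during which the arm holds its last target. There are 200 camera calls.

## Working session

There is one attempt and no reset: what is moved stays moved. The work goes in short steps, Python scripts to look and compute and a tool call to move; the robot and the scene stay as the last step left them, time stands still between calls to the robot, and variables do not carry over. Pictures are saved under pics/ and viewed, at most 10 in all, crops included, and the job is handed in when it is done.

Besides the shell and the picture viewer there is one more tool, called as name([rows], argument=value, ...), one row to a line, values as JSON. apply_moves: Moves the arm, as the interface text tells. Its arguments: {"type":"object","properties":{"targets":{"type":"array","items":{"type":"object","properties":{"travel":{"type":"array","items":{"type":"number"}},"roll":{"type":"number"},"jaw":{"type":"number"}}}}},"required":["targets"]}

```bash
ls; mkdir -p pics; python3 - <<'E'
from plant import ctrl
import cv2
for n in ("top","side"):
    im=ctrl.snapshot(n); cv2.imwrite(f"pics/{n}0.png",im[...,::-1])
    print(n,ctrl.calibration(n))
print(ctrl.calibration("wrist")); print(ctrl.get_obs())
E
```

```text
pics
top {'K': array([[464.22365434,   0.        , 272.35759513],
       [  0.        , 464.22365434, 201.49950711],
       [  0.        ,   0.        ,   1.        ]]), 'extrinsics': array([[-6.55256611e-03, -9.90818883e-01,  1.35037054e-01,
         4.08944414e-01],
       [-9.99977941e-01,  6.63927327e-03,  1.91767786e-04,
         5.62617866e-02],
       [-1.08655504e-03, -1.35032818e-01, -9.90840531e-01,
         1.26965747e+00],
       [ 0.00000000e+00,  0.00000000e+00,  0.00000000e+00,
         1.00000000e+00]])}
side {'K': array([[538.43741523,   0.        , 281.31680458],
       [  0.        , 538.43741523, 210.9333419 ],
       [  0.        ,   0.        ,   1.        ]]), 'extrinsics': array([[-6.68565096e-01, -5.63437697e-01,  4.85343873e-01,
         8.55406402e-04],
       [-7.43528719e-01,  4.94499589e-01, -4.50150197e-01,
         5.68810863e-01],
       [ 1.36292450e-02, -6.61821818e-01, -7.49537274e-01,
         9.72565184e-01],
       [ 0.00000000e+00,  0.00000000e+00,  0.00000000e+00,
         1.00000000e+00]])}
{'K': array([[323.31396759,   0.        , 278.583955
[... 436 characters left out ...]
        1.00000000e+00]])}
{'clock': 0.1, 'joint_pos': array([ 9.35680353e+01,  2.05855408e+01,  6.38711089e-01, -1.80416026e-02,
       -7.01353759e+01, -1.65061501e+01]), 'qvel': array([ 0.03633451, -0.13175216,  0.13301291,  0.06561835, -0.07922789,
       -0.01815711]), 'tau': array([-1.35780218e-03, -5.84165025e+01,  2.93749130e+01,  7.01555684e+00,
        1.01764721e-02, -4.92874153e-05]), 'tool_pos': array([0.15107127, 0.65745898, 0.24773323]), 'orientation': array([ 1.79916363e+02, -7.09600347e-03, -1.29442524e+01]), 'force': array([ 0.07778381, -0.28182553, -0.0515444 ]), 'moment': array([ 0.01779003,  0.03072731, -0.03427302]), 'gripper_force': 0.0, 'opening': 0.08794353716806666}
```

View pics/top0.png

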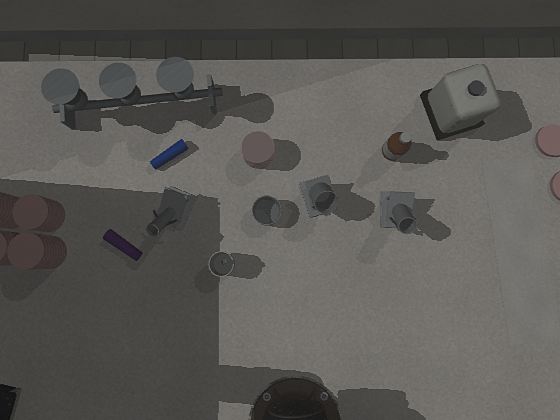

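View pics/side0.png

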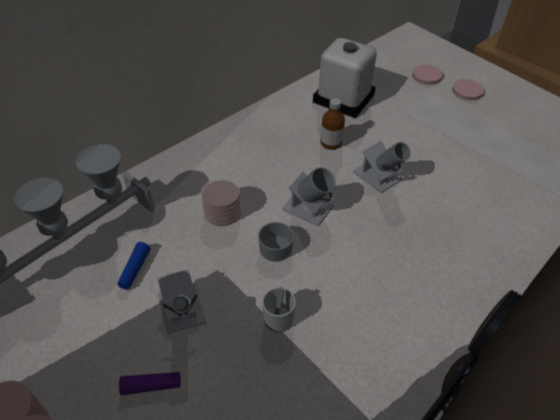

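Candidates: fourth: the grey cup in its cradle, top (162,222). Not meant: blue (169,153) and purple (122,245) tubes. Second (320,195) and third (403,218) are grey cups in cradles. Large (267,210) is an open low grey cup, and the beaker (221,264) is white with a strip. The fourth is the grey one in its cradle. Next is one close crop of both views.

```bash
python3 - <<'E'
import cv2,numpy as np
t=cv2.imread("pics/top0.png"); s=cv2.imread("pics/side0.png")
g=lambda im:np.clip(im.astype(float)*1.5,0,255).astype(np.uint8)
def crop(im,x,y,w=80,h=80,k=3.3): return cv2.resize(g(im[y:y+h,x:x+w]),None,fx=k,fy=k,interpolation=cv2.INTER_CUBIC)
A=np.hstack([crop(t,135,170),crop(t,285,160),crop(t,365,170)])
B=np.hstack([crop(s,145,255),crop(s,275,150),crop(s,345,125)])
cv2.imwrite("pics/c0.png",np.vstack([A,B]));print(A.shape)
E
```

```text
(264, 792, 3)
```

View pics/c0.png

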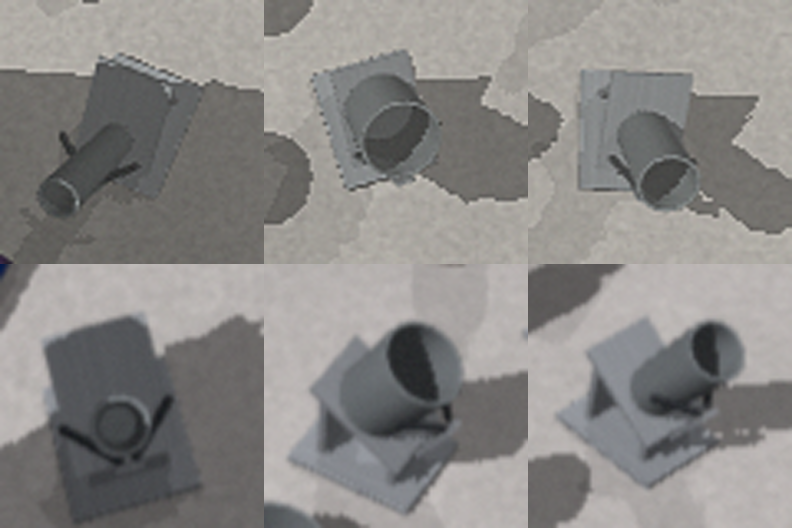

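The crops confirm the three grey cups standing mouth up in cradles. Rim centres, top/side: fourth (153,229)/(182,304), second (327,202)/(324,181), third (408,225)/(403,151). I triangulate these next and get the cradle yaws from base plate edges.

```bash
cat > h.py <<'E'
import numpy as np,cv2
from plant import ctrl
def ray(n,u,v,T=None):
    c=ctrl.calibration(n); E=c["extrinsics"] if T is None else T@c["hand_eye"]
    d=E[:3,:3]@np.linalg.solve(c["K"],[u,v,1.]); return E[:3,3],d/np.linalg.norm(d)
def plane(n,u,v,z,T=None):
    o,d=ray(n,u,v,T); return o+d*(z-o[2])/d[2]
def tri(rs):
    A=sum(np.eye(3)-np.outer(d,d) for o,d in rs); b=sum((np.eye(3)-np.outer(d,d))@o for o,d in rs)
    p=np.linalg.solve(A,b); return p,[np.linalg.norm(np.cross(d,p-o))*1e3 for o,d in rs]
def toolT(o):
    from scipy.spatial.transform import Rotation as R
    T=np.eye(4);T[:3,:3]=R.from_euler("xyz",o["orientation"],degrees=True).as_matrix();T[:3,3]=o["tool_pos"];return T
E
python3 - <<'E'
from h import *
np.set_printoptions(precision=4,suppress=True)
off={4:(135,170,0),2:(285,160,264),3:(365,170,528)}
R={4:((152.9,229.4),(181.7,303.8),.108),2:((326.8,201.8),(324.1,180.6),.068),3:((408,225.5),(402.6,151.4),.088)}
ed={4:[(203,88),(158,198)],2:[(314,77),(347,188)],3:[(580,70),(580,190)]}
for k in R:
    p,r=tri([ray("top",*R[k][0]),ray("side",*R[k][1])])
    x,y,o=off[k]
    e=[plane("top",x+(a-o)/3.3,y+b/3.3,.005) for a,b in ed[k]]
    d=(e[1]-e[0])[:2]; L=np.linalg.norm(d); d/=L
    H=R[k][2]; f=p-H*np.r_[d*np.sin(.5585),np.cos(.5585)]
    print(k,"rim",p,r,"edgeL",L,"lean",d,np.degrees(np.arctan2(d[1],d[0])),"foot",f, "edge",e[0][:2],e[1][:2])
t=cv2.imread("pics/top0.png")
for nm,(u,v),z in (("large",(267,210),.048),("beaker",(221,263),.07),("dishes",(258,148),.072),("bottlecap",(404,138),.14)): print(nm,plane("top",u,v,z))
E
```

```text
4 rim [0.4964 0.3491 0.1345] [np.float64(0.3813412149565175), np.float64(0.3813412149565474)] edgeL 0.09837234701759663 lean [-0.9315  0.3636] 158.67770074567153 foot [0.5497 0.3283 0.0429] edge [0.5961 0.2653] [0.5045 0.301 ]
2 rim [ 0.5643 -0.0815  0.1105] [np.float64(1.2584677974548195), np.float64(1.258467797454904)] edgeL 0.09712504421428657 lean [-0.9635 -0.2677] -164.47400271564464 foot [ 0.599  -0.0718  0.0528] edge [ 0.6315 -0.0206] [ 0.5379 -0.0466]
3 rim [ 0.5025 -0.2793  0.1228] [np.float64(0.6847859544289214), np.float64(0.6847859544289305)] edgeL 0.1004638414889522 lean [-0.9993  0.0381] 177.8190046608208 foot [ 0.5491 -0.281   0.0481] edge [ 0.6079 -0.2425] [ 0.5075 -0.2387]
large [0.5528 0.0708 0.048 ]
beaker [0.4143 0.1891 0.07  ]
dishes [0.7153 0.0935 0.072 ]
bottlecap [ 0.721  -0.2739  0.14  ]
```

```bash
cat >> h.py <<'E'
def go(x,y,z,yaw=None):
    "tool-frame move (mm), after the roll (deg), to bring TCP to x,y,z,yaw"
    o=ctrl.get_obs(); y0=o["orientation"][2]; yaw=y0 if yaw is None else yaw
    r=-((yaw-y0+180)%360-180); a=np.radians(yaw)
    d=(np.array([x,y,z])-o["tool_pos"])*1e3
    ex=np.array([np.cos(a),np.sin(a),0]); ey=np.array([np.sin(a),-np.cos(a),0])
    print("roll %.1f travel [%.1f %.1f %.1f] | len %.0f | t %.1f pos"%(r,d@ex,d@ey,-d[2],np.linalg.norm(d),o["clock"]),o["tool_pos"].round(4),"rpy",o["orientation"].round(1),"op %.4f F"%o["opening"],o["force"].round(1),"j",o["joint_pos"].round(0))
E
python3 -c "
from h import *
go(.5653,-.0812,.20,15.5)"
```

```text
roll -28.4 travel [201.8 822.5 47.7] | len 848 | t 0.1 pos [0.1511 0.6575 0.2477] rpy [179.9  -0.  -12.9] op 0.0879 F [ 0.1 -0.3 -0.1] j [ 94.  21.   1.  -0. -70. -17.]
```

apply_moves([
  {"travel": [0,0,0],"roll": -7.1,"jaw": 87},
  {"travel": [0,0,0],"roll": -7.1,"jaw": 87},
  {"travel": [0,0,0],"roll": -7.1,"jaw": 87},
  {"travel": [0,0,0],"roll": -7.1,"jaw": 87},
  {"travel": [11,45,0],"roll": 0,"jaw": 87},
  {"travel": [11,45,0],"roll": 0,"jaw": 87},
  {"travel": [11,45,0],"roll": 0,"jaw": 87},
  {"travel": [11,45,0],"roll": 0,"jaw": 87},
  {"travel": [11,45,0],"roll": 0,"jaw": 87},
  {"travel": [11,45,0],"roll": 0,"jaw": 87},
])

```text
clock: 1.1
tool_pos: [0.2872, 0.4132, 0.2483]
orientation: [180.0, 0.0, 15.5]
force: [1.2, 0.3, 0.3]
opening: 0.0871
gripper_force: 0.0
```

apply_moves([
  {"travel": [11,45,0],"roll": 0,"jaw": 87},
  {"travel": [11,45,0],"roll": 0,"jaw": 87},
  {"travel": [11,45,0],"roll": 0,"jaw": 87},
  {"travel": [11,45,0],"roll": 0,"jaw": 87},
  {"travel": [11,45,0],"roll": 0,"jaw": 87},
  {"travel": [11,45,0],"roll": 0,"jaw": 87},
  {"travel": [11,45,0],"roll": 0,"jaw": 87},
  {"travel": [11,45,0],"roll": 0,"jaw": 87},
  {"travel": [0,0,0],"roll": 0,"jaw": 87},
  {"travel": [0,0,0],"roll": 0,"jaw": 87},
])

```text
clock: 2.1
tool_pos: [0.4676, 0.0904, 0.2481]
orientation: [180.0, 0.1, 15.3]
force: [0.1, -0.2, -0.5]
opening: 0.0871
gripper_force: 0.0
```

```bash
python3 - <<'E'
from h import *
go(.5653,-.0812,.20,15.5)
im=ctrl.snapshot("wrist"); cv2.imwrite("pics/w1.png",np.clip(im[...,::-1]*1.5,0,255))
E
```

```text
roll -0.2 travel [48.3 191.5 48.1] | len 203 | t 2.1 pos [0.4676 0.0904 0.2481] rpy [1.80e+02 1.00e-01 1.53e+01] op 0.0871 F [ 0.1 -0.2 -0.5] j [ 35.   2. -23.  -0. -65.  71.][ WARN:0@0.472] global loadsave.cpp:1063 imwrite_ Unsupported depth image for selected encoder is fallbacked to CV_8U.
```

View pics/w1.png

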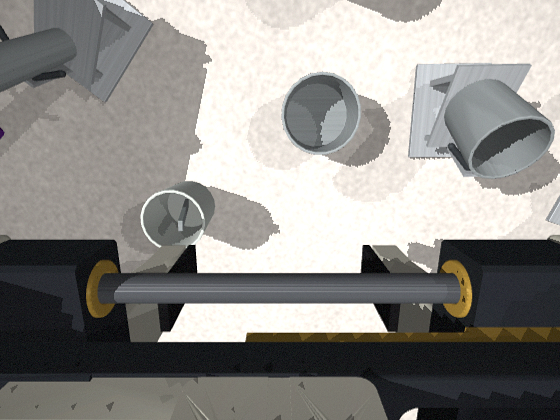

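Wrist view: large's rim is centred at about (320,112), the second's rim at about (498,147), its cradle plate edge on the left from (415,65) to (412,157), and the beaker at (173,220).

```bash
python3 - <<'E'
from h import *
T=toolT(ctrl.get_obs())
print(plane("wrist",320,112,.048,T),plane("wrist",498,147,.1105,T))
a=plane("wrist",417,65,.005,T);b=plane("wrist",410,157,.005,T);print(a,b,np.degrees(np.arctan2(*(b-a)[[1,0]])))
E
```

```text
[0.55676545 0.07253416 0.048     ] [ 0.56529575 -0.07158295  0.1105    ]
[ 0.63356113 -0.01890833  0.005     ] [ 0.53925347 -0.04779222  0.005     ] -162.9715899795202
```

apply_moves([
  {"travel": [9,38,0],"roll": 0,"jaw": 87},
  {"travel": [9,38,0],"roll": 0,"jaw": 87},
  {"travel": [9,38,0],"roll": 0,"jaw": 87},
  {"travel": [9,38,0],"roll": 0,"jaw": 87},
  {"travel": [9,38,0],"roll": 0,"jaw": 87},
  {"travel": [0,0,25],"roll": 0,"jaw": 87},
  {"travel": [0,0,25],"roll": 0,"jaw": 87},
  {"travel": [0,0,0],"roll": 0,"jaw": 87},
  {"travel": [0,0,0],"roll": 0,"jaw": 87},
])

```text
clock: 3.05
tool_pos: [0.5617, -0.0782, 0.1989]
orientation: [180.0, 0.0, 15.6]
force: [0.1, -0.9, 0.7]
opening: 0.0873
gripper_force: 0.0
```

```bash
python3 -c "
from h import *
go(.5653,-.0812,.107,15.5)"
```

```text
roll 0.1 travel [2.7 3.8 91.9] | len 92 | t 3.0 pos [ 0.5617 -0.0782  0.1989] rpy [180.    0.   15.6] op 0.0873 F [ 0.1 -0.9  0.7] j [ 12.  13. -17.   0. -60.  94.]
```

apply_moves([
  {"travel": [2,1,40],"roll": 0,"jaw": 87},
  {"travel": [0,0,30],"roll": 0,"jaw": 87},
  {"travel": [0,0,21],"roll": 0,"jaw": 87},
  {"travel": [0,0,0],"roll": 0,"jaw": 60},
  {"travel": [0,0,0],"roll": 0,"jaw": 50},
  {"travel": [0,0,0],"roll": 0,"jaw": 50},
  {"travel": [0,0,0],"roll": 0,"jaw": 50},
])

```text
clock: 3.75
tool_pos: [0.5655, -0.0801, 0.1101]
orientation: [179.9, -0.2, 15.5]
force: [0.7, -3.6, 4.0]
opening: 0.0634
gripper_force: 30.0
```

apply_moves([
  {"travel": [0,0,-10],"roll": 0,"jaw": 50},
  {"travel": [-5,0,-30],"roll": 0,"jaw": 50},
  {"travel": [-5,0,-40],"roll": 0,"jaw": 50},
  {"travel": [0,0,0],"roll": 0,"jaw": 50},
])

```text
clock: 4.15
tool_pos: [0.5567, -0.0825, 0.1943]
orientation: [179.9, -0.5, 15.5]
force: [1.1, 0.1, -0.7]
opening: 0.0636
gripper_force: 30.0
```

```bash
python3 - <<'E'
from h import *
go(.45,-.05,.12,15.5)
f=lambda im:np.clip(im[...,::-1]*1.5,0,255).astype(np.uint8)
a=f(ctrl.snapshot("side"))[60:300,200:440]; b=f(ctrl.snapshot("wrist"))
cv2.imwrite("pics/m1.png",np.hstack([cv2.resize(a,(420,420)),cv2.resize(b[:,180:],(380,420))]))
E
```

```text
roll 0.0 travel [-94.1 -59.8 74.3] | len 134 | t 4.2 pos [ 0.5567 -0.0825  0.1943] rpy [179.9  -0.5  15.5] op 0.0636 F [ 1.1  0.1 -0.7] j [ 12.  12. -19.   0. -59.  94.]
```

View pics/m1.png

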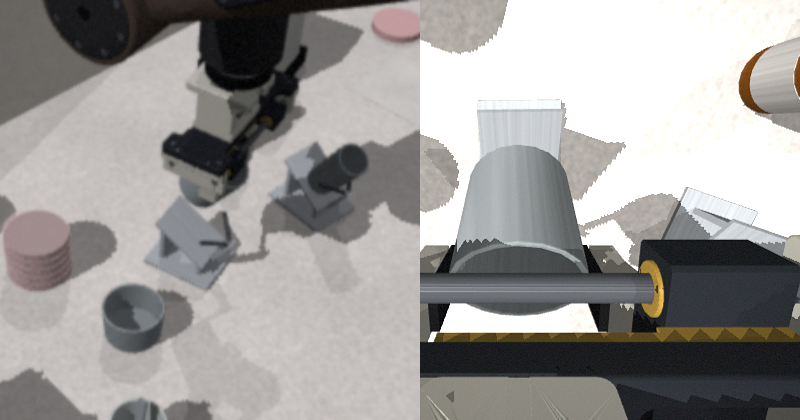

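apply_moves([
  {"travel": [-32,-17,0],"roll": 0,"jaw": 50},
  {"travel": [-32,-17,0],"roll": 0,"jaw": 50},
  {"travel": [-32,-17,0],"roll": 0,"jaw": 50},
  {"travel": [0,0,35],"roll": 0,"jaw": 50},
  {"travel": [0,0,35],"roll": 0,"jaw": 50},
  {"travel": [0,0,35],"roll": 0,"jaw": 50},
  {"travel": [0,0,9],"roll": 0,"jaw": 50},
  {"travel": [0,0,0],"roll": 0,"jaw": 50},
])

```text
clock: 5.05
tool_pos: [0.4468, -0.0593, 0.0724]
orientation: [180.0, 0.2, 15.5]
force: [0.4, -0.1, -0.2]
opening: 0.0634
gripper_force: 30.0
```

apply_moves([
  {"travel": [0,0,4],"roll": 0,"jaw": 50},
  {"travel": [0,0,0],"roll": 0,"jaw": 50},
])

```text
clock: 5.25
tool_pos: [0.4488, -0.0588, 0.0704]
orientation: [180.0, -0.1, 15.5]
force: [-0.9, -0.0, -1.4]
opening: 0.0633
gripper_force: 30.0
```

apply_moves([
  {"travel": [0,0,3],"roll": 0,"jaw": 50},
  {"travel": [0,0,0],"roll": 0,"jaw": 50},
])

```text
clock: 5.45
tool_pos: [0.4502, -0.0586, 0.0689]
orientation: [180.0, -0.3, 15.5]
force: [-3.2, 1.1, 16.4]
opening: 0.0635
gripper_force: 30.0
```

apply_moves([
  {"travel": [5,0,0],"roll": 0,"jaw": 50},
  {"travel": [5,0,0],"roll": 0,"jaw": 50},
  {"travel": [5,0,0],"roll": 0,"jaw": 50},
  {"travel": [0,0,0],"roll": 0,"jaw": 50},
])

```text
clock: 5.85
tool_pos: [0.4643, -0.0546, 0.0684]
orientation: [180.0, -0.2, 15.5]
force: [-1.0, -0.4, 9.2]
opening: 0.064
gripper_force: 30.0
```

apply_moves([
  {"travel": [5,0,1],"roll": 0,"jaw": 50},
  {"travel": [5,0,1],"roll": 0,"jaw": 50},
  {"travel": [0,0,0],"roll": 0,"jaw": 50},
])

```text
clock: 6.15
tool_pos: [0.4739, -0.052, 0.0661]
orientation: [180.0, -0.2, 15.5]
force: [-0.7, 0.3, 7.5]
opening: 0.0632
gripper_force: 30.0
```

```bash
python3 - <<'E'
from h import *
go(.45,-.05,.12,15.5)
f=lambda im:np.clip(im[...,::-1]*1.5,0,255).astype(np.uint8)
a=f(ctrl.snapshot("side"))[100:340,260:500]; b=f(ctrl.snapshot("wrist"))
cv2.imwrite("pics/m2.png",np.hstack([cv2.resize(a,(420,420)),cv2.resize(b[:,180:],(380,420))]))
E
```

```text
roll 0.0 travel [-22.5 -8.3 -53.9] | len 59 | t 6.2 pos [ 0.4739 -0.052   0.0661] rpy [180.   -0.2  15.5] op 0.0632 F [-0.7  0.3  7.5] j [ 17.  14. -37.   0. -39.  88.]
```

View pics/m2.png

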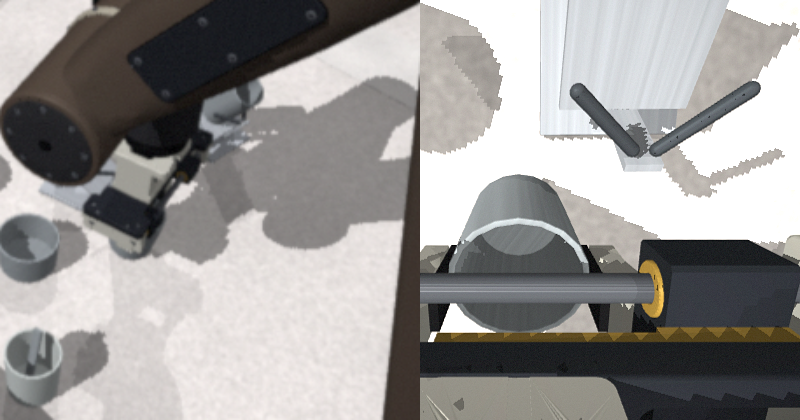

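The drag is righting the cup, with the mouth now more visible: rim centre at about (520,275). I continue the arc.

apply_moves([
  {"travel": [4,0,1],"roll": 0,"jaw": 50},
  {"travel": [4,0,1],"roll": 0,"jaw": 50},
  {"travel": [4,0,2],"roll": 0,"jaw": 50},
  {"travel": [0,0,0],"roll": 0,"jaw": 50},
])

```text
clock: 6.65
tool_pos: [0.4841, -0.0491, 0.0619]
orientation: [180.0, -0.0, 15.5]
force: [-7.2, 0.6, 16.5]
opening: 0.0633
gripper_force: 30.0
```

apply_moves([
  {"travel": [0,0,0],"roll": 0,"jaw": 75},
  {"travel": [0,0,0],"roll": 0,"jaw": 87},
  {"travel": [0,0,0],"roll": 0,"jaw": 87},
  {"travel": [0,0,0],"roll": 0,"jaw": 87},
])

```text
clock: 7.05
tool_pos: [0.4837, -0.0491, 0.0605]
orientation: [-180.0, 0.0, 15.5]
force: [-0.5, 0.8, 0.8]
opening: 0.0858
gripper_force: 0.0
```

apply_moves([
  {"travel": [0,0,-40],"roll": 0,"jaw": 87},
  {"travel": [-25,0,-40],"roll": 0,"jaw": 87},
  {"travel": [-25,0,-20],"roll": 0,"jaw": 87},
  {"travel": [0,0,0],"roll": 0,"jaw": 87},
  {"travel": [0,0,0],"roll": 0,"jaw": 87},
])

```text
clock: 7.55
tool_pos: [0.4356, -0.0624, 0.1611]
orientation: [-180.0, -0.1, 15.5]
force: [1.1, -0.1, -0.2]
opening: 0.0866
gripper_force: 0.0
```

```bash
cat >> h.py <<'E'
def proj(p,T):
    c=ctrl.calibration("wrist"); E=np.linalg.inv(T@c["hand_eye"]); q=E[:3,:3]@np.asarray(p)+E[:3,3]
    return c["K"][:2]@(q/q[2]),c["K"][0,0]/q[2]
def findrim(im,p,R,T,tol=25):
    "Hough circles of rim radius R near world guess p; prints world hits"
    uv,s=proj(p,T); r=R*s; g=cv2.GaussianBlur(cv2.cvtColor(im,cv2.COLOR_RGB2GRAY),(3,3),0)
    c=cv2.HoughCircles(g,cv2.HOUGH_GRADIENT_ALT,1,3,param1=150,param2=.5,minRadius=int(r*.86),maxRadius=int(r*1.14)+1)
    print("expect",uv.round(),"r %.1f"%r)
    for x,y,q in (c[0] if c is not None else []):
        if np.hypot(x-uv[0],y-uv[1])<tol: print("  hit",round(x,1),round(y,1),round(q,1),plane("wrist",x,y,p[2],T).round(4))
E
python3 - <<'E'
from h import *
o=ctrl.get_obs(); T=toolT(o); im=ctrl.snapshot("wrist"); cv2.imwrite("pics/w3.png",im[...,::-1]); np.save("w3.npy",T)
go(.55,.07,.2,15.5)
findrim(im,(.484,-.049,.068),.032,T)
findrim(im,(.555,.072,.048),.040,T,40)
E
```

```text
roll -0.0 travel [145.5 -96.9 -39.6] | len 179 | t 7.6 pos [ 0.4357 -0.0623  0.1604] rpy [-180.    -0.    15.5] op 0.0870 F [ 0.7  0.6 -0.4] j [ 18.   3. -35.  -0. -52.  88.]
expect [278. 154.] r 45.7
  hit 282.0 147.0 44.7 [ 0.4893 -0.0507  0.068 ]
  hit 299.0 144.0 46.4 [ 0.4944 -0.0615  0.068 ]
expect [133.   1.] r 58.9
  hit 139.0 6.0 56.1 [0.5532 0.0679 0.048 ]
  hit 128.0 36.0 61.9 [0.5328 0.0724 0.048 ]
```

View pics/w3.png

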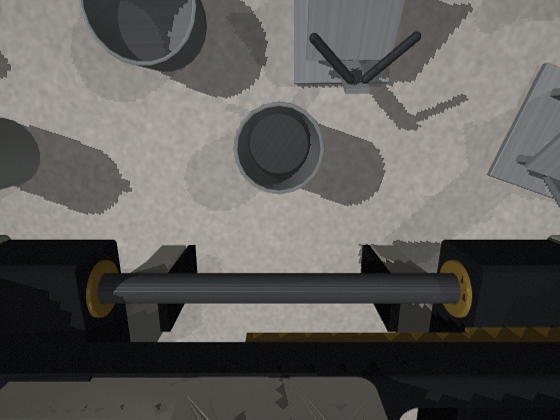

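The second stands upright with its rim at (279,147). I regrasp it near the rim.

apply_moves([
  {"travel": [27,0.5,0],"roll": 0,"jaw": 87},
  {"travel": [27,0.5,0],"roll": 0,"jaw": 87},
  {"travel": [0,0,40],"roll": 0,"jaw": 87},
  {"travel": [0,0,35],"roll": 0,"jaw": 87},
  {"travel": [0,0,13.5],"roll": 0,"jaw": 87},
  {"travel": [0,0,0],"roll": 0,"jaw": 60},
  {"travel": [0,0,0],"roll": 0,"jaw": 50},
  {"travel": [0,0,0],"roll": 0,"jaw": 50},
  {"travel": [0,0,0],"roll": 0,"jaw": 50},
])

```text
clock: 8.5
tool_pos: [0.4885, -0.0488, 0.0729]
orientation: [-180.0, -0.1, 15.5]
force: [-0.6, -0.1, -0.0]
opening: 0.0634
gripper_force: 30.0
```

apply_moves([
  {"travel": [0,0,-40],"roll": 0,"jaw": 50},
  {"travel": [0,0,-40],"roll": 0,"jaw": 50},
  {"travel": [8,-33,0],"roll": 0,"jaw": 50},
  {"travel": [8,-33,0],"roll": 0,"jaw": 50},
  {"travel": [8,-32,0],"roll": 0,"jaw": 50},
  {"travel": [0,0,0],"roll": 0,"jaw": 50},
  {"travel": [0,0,0],"roll": 0,"jaw": 50},
])

```text
clock: 9.2
tool_pos: [0.4848, 0.0526, 0.1528]
orientation: [-180.0, -0.1, 15.6]
force: [-0.8, -0.0, -1.6]
opening: 0.0634
gripper_force: 30.0
```

```bash
python3 - <<'E'
from h import *
o=ctrl.get_obs(); T=toolT(o); im=ctrl.snapshot("wrist"); cv2.imwrite("pics/w4.png",im[...,::-1])
findrim(im,(.554,.0705,.048),.040,T,30)
go(.554,.0705,.153,15.5)
E
```

```text
expect [279. 122.] r 55.8
  hit 282.0 115.0 54.3 [0.5592 0.0701 0.048 ]
  hit 294.0 131.0 54.8 [0.5509 0.0587 0.048 ]
  hit 264.0 127.0 55.6 [0.5478 0.0803 0.048 ]
roll 0.0 travel [71.8 0.6 -0.4] | len 72 | t 9.2 pos [0.4847 0.0519 0.1526] rpy [-180.    -0.    15.5] op 0.0634 F [ 0.9 -0.7 -0.7] j [ 29.   8. -30.  -0. -52.  76.]
```

```bash
cat >> h.py <<'E'
def rimfit(im,p,R,T,w=.006):
    from scipy.optimize import least_squares
    e=np.argwhere(cv2.Canny(cv2.cvtColor(im,cv2.COLOR_RGB2GRAY),60,150))[:,::-1]
    P=np.array([plane("wrist",u,v,p[2],T)[:2] for u,v in e]); c=np.array(p[:2])
    for k in (2,1.3,.7):
        d=np.linalg.norm(P-c,axis=1); Q=P[abs(d-R)<w*k]
        f=least_squares(lambda x:np.linalg.norm(Q-x[:2],axis=1)-x[2],[*c,R],loss="soft_l1",f_scale=.0007,bounds=([-1,-1,R-.002],[1,1,R+.002])); c=f.x[:2]
    res=abs(f.fun); a=np.arctan2(*(Q-c).T[::-1]); print("rimfit",f.x.round(4),"inliers",(res<.001).sum(),"of",len(Q),"arc bins",len(set((a[res<.001]//.35).astype(int))),"/18")
E
python3 - <<'E'
from h import *
im=cv2.imread("pics/w4.png")[...,::-1].copy(); T=toolT(ctrl.get_obs())
rimfit(im,(.554,.0705,.048),.040,T); rimfit(im,(.559,.0705,.048),.040,T); rimfit(im,(.554,.0705,.048),.037,T)
im=cv2.imread("pics/w3.png")[...,::-1].copy(); T=np.load("w3.npy")
rimfit(im,(.4885,-.0487,.068),.032,T)
rimfit(im,(.4885,-.0487,.068),.029,T)
E
```

```text
Traceback (most recent call last):
  File "h.py", line 34, in rimfit
    P=np.array([plane("wrist",u,v,p[2],T)[:2] for u,v in e]); c=np.array(p[:2])
                ~~~~~^^^^^^^^^^^^^^^^^^^^
  File "h.py", line 7, in plane
    o,d=ray(n,u,v,T); return o+d*(z-o[2])/d[2]
        ~~~^^^^^^^^^
  File "h.py", line 4, in ray
    c=ctrl.calibration(n); E=c["extrinsics"] if T is None else T@c["hand_eye"]
ValueError: time passes only in moves, steps and waits
```

```bash
sed -i '/^from plant/a CAL={}\ndef cal(n):\n    if n not in CAL: CAL[n]=ctrl.calibration(n)\n    return CAL[n]' h.py; sed -i 's/c=ctrl.calibration(n)/c=cal(n)/; s/c=ctrl.calibration("wrist")/c=cal("wrist")/' h.py
python3 - <<'E'
from h import *
im=cv2.imread("pics/w4.png")[...,::-1].copy(); T=toolT(ctrl.get_obs())
rimfit(im,(.554,.0705,.048),.040,T); rimfit(im,(.559,.0705,.048),.040,T); rimfit(im,(.554,.0705,.048),.037,T)
im=cv2.imread("pics/w3.png")[...,::-1].copy(); T=np.load("w3.npy")
rimfit(im,(.4885,-.0487,.068),.032,T)
rimfit(im,(.4885,-.0487,.068),.029,T)
E
```

```text
rimfit [0.555  0.0692 0.0383] inliers 210 of 828 arc bins 18 /18
rimfit [0.555  0.0692 0.0383] inliers 199 of 827 arc bins 18 /18
rimfit [0.555  0.0693 0.0382] inliers 191 of 824 arc bins 18 /18
rimfit [ 0.4876 -0.0486  0.0305] inliers 161 of 675 arc bins 17 /18
rimfit [ 0.4872 -0.0483  0.0302] inliers 130 of 670 arc bins 17 /18
```

apply_moves([
  {"travel": [25,1,0],"roll": 0,"jaw": 50},
  {"travel": [25,1,0],"roll": 0,"jaw": 50},
  {"travel": [23,0.6,0],"roll": 0,"jaw": 50},
  {"travel": [0,0,0],"roll": 0,"jaw": 50},
  {"travel": [0,0,20],"roll": 0,"jaw": 50},
  {"travel": [0,0,20],"roll": 0,"jaw": 50},
  {"travel": [0,0,15],"roll": 0,"jaw": 50},
  {"travel": [0,0,10],"roll": 0,"jaw": 50},
  {"travel": [0,0,6],"roll": 0,"jaw": 50},
  {"travel": [0,0,0],"roll": 0,"jaw": 50},
])

```text
clock: 10.25
tool_pos: [0.5554, 0.0683, 0.0806]
orientation: [180.0, 0.1, 15.4]
force: [0.0, -0.1, -0.3]
opening: 0.0633
gripper_force: 30.0
```

apply_moves([
  {"travel": [0,0,3],"roll": 0,"jaw": 50},
  {"travel": [0,0,1],"roll": 0,"jaw": 50},
  {"travel": [0,0,0],"roll": 0,"jaw": 50},
])

```text
clock: 10.55
tool_pos: [0.556, 0.0689, 0.0774]
orientation: [-180.0, -0.0, 15.5]
force: [0.9, 0.1, -0.8]
opening: 0.0632
gripper_force: 30.0
```

apply_moves([
  {"travel": [0,0,0.5],"roll": 0,"jaw": 70},
  {"travel": [0,0,0],"roll": 0,"jaw": 87},
  {"travel": [0,0,0],"roll": 0,"jaw": 87},
  {"travel": [0,0,-10],"roll": 0,"jaw": 87},
  {"travel": [0,0,-40],"roll": 0,"jaw": 87},
  {"travel": [-23,0,-45],"roll": 0,"jaw": 87},
  {"travel": [-23,0,0],"roll": 0,"jaw": 87},
  {"travel": [-23,0,0],"roll": 0,"jaw": 87},
  {"travel": [0,0,0],"roll": 0,"jaw": 87},
])

```text
clock: 11.45
tool_pos: [0.4874, 0.0497, 0.1724]
orientation: [-180.0, -0.1, 15.4]
force: [0.7, -0.3, 0.6]
opening: 0.0867
gripper_force: 0.0
```

```bash
python3 - <<'E'
from h import *
o=ctrl.get_obs(); T=toolT(o); im=ctrl.snapshot("wrist"); cv2.imwrite("pics/w5.png",im[...,::-1])
rimfit(im,(.555,.069,.072),.0305,T,.004)
rimfit(im,(.555,.069,.048),.040,T,.004)
# fixed-view check of third
go(.5025,-.2793,.25,-2.2)
E
```

```text
rimfit [0.5548 0.0686 0.0306] inliers 253 of 644 arc bins 18 /18
rimfit [0.5554 0.0698 0.0394] inliers 364 of 434 arc bins 18 /18
roll 17.7 travel [26.2 328.8 -77.5] | len 339 | t 11.5 pos [0.4889 0.0503 0.1725] rpy [-1.80e+02 -1.00e-01  1.55e+01] op 0.0865 F [ 1.  -0.4  0.3] j [ 29.   7. -28.  -0. -55.  77.]
```

The second is nested: its centre is within 1.5 mm of the large and its rim is at 72 mm. On to the third.

apply_moves([
  {"travel": [0,0,-9],"roll": 5.9,"jaw": 87},
  {"travel": [0,0,-9],"roll": 5.9,"jaw": 87},
  {"travel": [0,0,0],"roll": 5.9,"jaw": 87},
  {"travel": [4,41,0],"roll": 0,"jaw": 70},
  {"travel": [4,41,0],"roll": 0,"jaw": 70},
  {"travel": [4,41,0],"roll": 0,"jaw": 70},
  {"travel": [4,41,0],"roll": 0,"jaw": 70},
  {"travel": [5,41,0],"roll": 0,"jaw": 70},
  {"travel": [5,41,0],"roll": 0,"jaw": 70},
  {"travel": [5,41,0],"roll": 0,"jaw": 70},
])

```text
clock: 12.5
tool_pos: [0.5101, -0.2395, 0.1895]
orientation: [180.0, -0.0, -2.2]
force: [0.8, 1.0, -0.4]
opening: 0.0699
gripper_force: 0.0
```

apply_moves([
  {"travel": [5,41,0],"roll": 0,"jaw": 70},
  {"travel": [0,0,0],"roll": 0,"jaw": 70},
  {"travel": [0,0,0],"roll": 0,"jaw": 70},
])

```text
clock: 12.8
tool_pos: [0.5129, -0.2799, 0.1886]
orientation: [-180.0, 0.1, -2.4]
force: [-0.0, 0.8, -0.4]
opening: 0.0699
gripper_force: 0.0
```

```bash
python3 -c "
from h import *
go(.5122,-.2796,.108,-2.2)"
```

```text
roll -0.2 travel [-0.7 -0.3 80.6] | len 81 | t 12.8 pos [ 0.5129 -0.2799  0.1886] rpy [-1.8e+02  1.0e-01 -2.4e+00] op 0.0699 F [-0.   0.8 -0.4] j [ -9.  15. -16.   0. -59.  97.]
```

apply_moves([
  {"travel": [0,0,35],"roll": 0,"jaw": 70},
  {"travel": [0,0,30],"roll": 0,"jaw": 70},
  {"travel": [0,0,15],"roll": 0,"jaw": 70},
  {"travel": [0,0,0],"roll": 0,"jaw": 70},
  {"travel": [0,0,0],"roll": 0,"jaw": 35},
  {"travel": [0,0,0],"roll": 0,"jaw": 35},
  {"travel": [0,0,0],"roll": 0,"jaw": 35},
  {"travel": [0,0,0],"roll": 0,"jaw": 35},
])

```text
clock: 13.6
tool_pos: [0.5135, -0.2791, 0.1103]
orientation: [179.9, -0.1, -2.2]
force: [-0.3, -1.6, 2.5]
opening: 0.0471
gripper_force: 30.0
```

apply_moves([
  {"travel": [0,0,-10],"roll": 0,"jaw": 35},
  {"travel": [-10,0,-35],"roll": 0,"jaw": 35},
  {"travel": [-10,-5,-35],"roll": 0,"jaw": 35},
  {"travel": [-36,-35,0],"roll": 0,"jaw": 35},
  {"travel": [-36,-35,0],"roll": 0,"jaw": 35},
  {"travel": [0,0,0],"roll": 0,"jaw": 35},
  {"travel": [0,0,40],"roll": 0,"jaw": 35},
  {"travel": [0,0,40],"roll": 0,"jaw": 35},
  {"travel": [0,0,28],"roll": 0,"jaw": 35},
  {"travel": [0,0,0],"roll": 0,"jaw": 35},
])

```text
clock: 14.6
tool_pos: [0.4213, -0.2001, 0.0786]
orientation: [-180.0, 0.4, -2.3]
force: [0.1, 0.0, -0.7]
opening: 0.0473
gripper_force: 30.0
```

apply_moves([
  {"travel": [0,0,4],"roll": 0,"jaw": 35},
  {"travel": [0,0,0],"roll": 0,"jaw": 35},
])

```text
clock: 14.8
tool_pos: [0.425, -0.2006, 0.0783]
orientation: [180.0, -0.1, -2.2]
force: [-0.2, -0.4, -1.1]
opening: 0.0475
gripper_force: 30.0
```

apply_moves([
  {"travel": [0,0,3],"roll": 0,"jaw": 35},
  {"travel": [0,0,0],"roll": 0,"jaw": 35},
])

```text
clock: 15.0
tool_pos: [0.4245, -0.2005, 0.0749]
orientation: [-180.0, -0.1, -2.2]
force: [0.3, 0.0, -0.9]
opening: 0.0477
gripper_force: 30.0
```

apply_moves([
  {"travel": [0,0,2],"roll": 0,"jaw": 35},
  {"travel": [0,0,0],"roll": 0,"jaw": 35},
])

```text
clock: 15.2
tool_pos: [0.4242, -0.2005, 0.0723]
orientation: [180.0, -0.0, -2.2]
force: [0.6, 0.3, -1.0]
opening: 0.0471
gripper_force: 30.0
```

apply_moves([
  {"travel": [0,0,2],"roll": 0,"jaw": 35},
  {"travel": [0,0,0],"roll": 0,"jaw": 35},
])

```text
clock: 15.4
tool_pos: [0.4242, -0.2007, 0.0711]
orientation: [180.0, -0.0, -2.2]
force: [-4.3, 1.7, 15.0]
opening: 0.0475
gripper_force: 30.0
```

apply_moves([
  {"travel": [0,0,2],"roll": 0,"jaw": 35},
  {"travel": [0,0,0],"roll": 0,"jaw": 35},
])

```text
clock: 15.6
tool_pos: [0.4242, -0.2012, 0.0703]
orientation: [179.9, -0.0, -2.2]
force: [-9.6, 1.0, 29.4]
opening: 0.0473
gripper_force: 29.9
```

apply_moves([
  {"travel": [4,0,0],"roll": 0,"jaw": 35},
  {"travel": [4,0,-0.5],"roll": 0,"jaw": 35},
  {"travel": [0,0,0],"roll": 0,"jaw": 35},
])

```text
clock: 15.9
tool_pos: [0.4329, -0.2016, 0.0712]
orientation: [179.9, -0.1, -2.1]
force: [-9.7, 0.5, 30.5]
opening: 0.047
gripper_force: 29.8
```

apply_moves([
  {"travel": [4,0,-0.5],"roll": 0,"jaw": 35},
  {"travel": [4,0,0],"roll": 0,"jaw": 35},
  {"travel": [0,0,0],"roll": 0,"jaw": 35},
])

```text
clock: 16.2
tool_pos: [0.442, -0.2018, 0.0717]
orientation: [179.9, -0.2, -2.1]
force: [-5.9, 0.6, 24.8]
opening: 0.0474
gripper_force: 30.0
```

apply_moves([
  {"travel": [4,0,0],"roll": 0,"jaw": 35},
  {"travel": [4,0,0.3],"roll": 0,"jaw": 35},
  {"travel": [4,0,0.7],"roll": 0,"jaw": 35},
  {"travel": [0,0,0],"roll": 0,"jaw": 35},
])

```text
clock: 16.6
tool_pos: [0.4554, -0.2023, 0.0708]
orientation: [179.9, -0.3, -2.1]
force: [-0.4, -0.3, 20.3]
opening: 0.0473
gripper_force: 30.0
```

apply_moves([
  {"travel": [4,0,1],"roll": 0,"jaw": 35},
  {"travel": [4,0,1.2],"roll": 0,"jaw": 35},
  {"travel": [1,0,1],"roll": 0,"jaw": 35},
  {"travel": [0,0,0],"roll": 0,"jaw": 35},
])

```text
clock: 17.0
tool_pos: [0.4662, -0.2027, 0.0685]
orientation: [179.9, -0.5, -2.1]
force: [2.9, -1.0, 22.6]
opening: 0.0474
gripper_force: 30.0
```

```bash
python3 - <<'E'
from h import *
go(.45,-.05,.12,-2.2)
f=lambda im:np.clip(im[...,::-1]*1.3,0,255).astype(np.uint8)
a=f(ctrl.snapshot("side"))[60:260,340:540]; b=f(ctrl.snapshot("wrist"))
cv2.imwrite("pics/m3.png",np.hstack([cv2.resize(a,(420,420)),cv2.resize(b[:,180:],(380,420))]))
E
```

```text
roll 0.1 travel [-22.0 -152.0 -51.5] | len 162 | t 17.0 pos [ 0.4662 -0.2027  0.0685] rpy [179.9  -0.5  -2.1] op 0.0474 F [ 2.9 -1.  22.6] j [ -1.  16. -34.   0. -40.  89.]
```

View pics/m3.png

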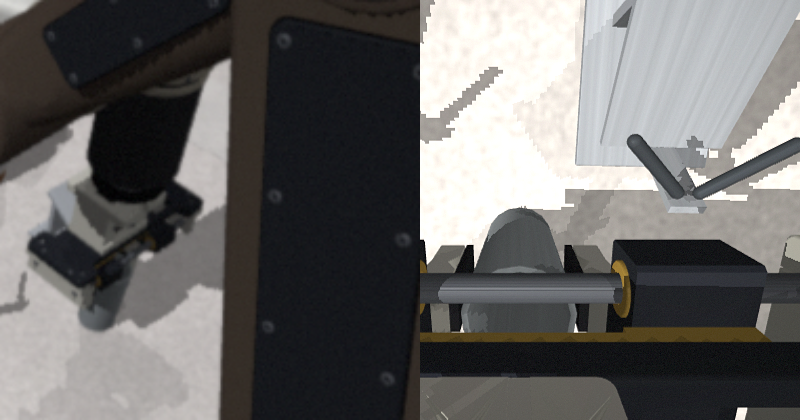

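The cup is now nearly upright (far foot edge at (515,208), rim edge at about (520,268), roughly 3°). I release it and look.

apply_moves([
  {"travel": [2,0,0],"roll": 0,"jaw": 35},
  {"travel": [0,0,0],"roll": 0,"jaw": 48},
  {"travel": [0,0,0],"roll": 0,"jaw": 54},
  {"travel": [0,0,0],"roll": 0,"jaw": 70},
  {"travel": [0,0,0],"roll": 0,"jaw": 80},
  {"travel": [0,0,-40],"roll": 0,"jaw": 80},
  {"travel": [-15,0,-40],"roll": 0,"jaw": 80},
  {"travel": [-30,0,-20],"roll": 0,"jaw": 80},
  {"travel": [-15,0,-10],"roll": 0,"jaw": 80},
  {"travel": [0,0,0],"roll": 0,"jaw": 80},
])

```text
clock: 18.1
tool_pos: [0.4019, -0.1996, 0.1763]
orientation: [-180.0, -0.1, -2.3]
force: [0.5, 0.7, -0.1]
opening: 0.0803
gripper_force: 0.0
```

```bash
python3 - <<'E'
from h import *
o=ctrl.get_obs(); T=toolT(o); im=ctrl.snapshot("wrist"); cv2.imwrite("pics/w6.png",im[...,::-1]); np.save("w6.npy",T)
findrim(im,(.465,-.203,.088),.024,T,60)
rimfit(im,(.465,-.203,.088),.0225,T,.005)
go(.465,-.203,.0945,-2.2)
E
```

```text
expect [279. 135.] r 35.5
  hit 279.0 135.0 33.9 [ 0.4652 -0.203   0.088 ]
rimfit [ 0.4646 -0.2037  0.0225] inliers 105 of 502 arc bins 17 /18
roll -0.0 travel [62.4 1.0 81.0] | len 102 | t 18.1 pos [ 0.4027 -0.1996  0.1755] rpy [-1.8e+02 -1.0e-01 -2.2e+00] op 0.0801 F [ 1.   0.  -0.1] j [ -1.   3. -33.  -0. -55.  89.]
```

apply_moves([
  {"travel": [31,0.5,0],"roll": 0,"jaw": 80},
  {"travel": [31,0.5,0],"roll": 0,"jaw": 80},
  {"travel": [0,0,40],"roll": 0,"jaw": 80},
  {"travel": [0,0,30],"roll": 0,"jaw": 80},
  {"travel": [0,0,14],"roll": 0,"jaw": 80},
  {"travel": [0,0,0],"roll": 0,"jaw": 55},
  {"travel": [0,0,0],"roll": 0,"jaw": 35},
  {"travel": [0,0,0],"roll": 0,"jaw": 35},
  {"travel": [0,0,0],"roll": 0,"jaw": 35},
])

```text
clock: 19.05
tool_pos: [0.4657, -0.2031, 0.0918]
orientation: [180.0, -0.1, -2.2]
force: [0.8, -0.3, -0.7]
opening: 0.0536
gripper_force: 0.0
```

```bash
python3 -c "
from h import *
go(.487,.066,.19,-2.2)"
```

```text
roll -0.0 travel [11.0 -269.7 -98.2] | len 287 | t 19.1 pos [ 0.4657 -0.2031  0.0918] rpy [ 1.8e+02 -1.0e-01 -2.2e+00] op 0.0536 F [ 0.8 -0.3 -0.7] j [ -1.  14. -32.   0. -44.  89.]
```

apply_moves([
  {"travel": [0,0,0],"roll": 0,"jaw": 35},
  {"travel": [0,0,0],"roll": 0,"jaw": 35},
  {"travel": [0,0,0],"roll": 0,"jaw": 35},
])

```text
clock: 19.35
tool_pos: [0.4656, -0.2032, 0.0917]
orientation: [180.0, -0.1, -2.2]
force: [-0.7, -1.8, 5.3]
opening: 0.0471
gripper_force: 30.0
```

apply_moves([
  {"travel": [0,0,-35],"roll": 0,"jaw": 35},
  {"travel": [0,0,-35],"roll": 0,"jaw": 35},
  {"travel": [0,0,-30],"roll": 0,"jaw": 35},
  {"travel": [2,-39,0],"roll": 0,"jaw": 35},
  {"travel": [2,-39,0],"roll": 0,"jaw": 35},
  {"travel": [2,-39,0],"roll": 0,"jaw": 35},
  {"travel": [2,-39,0],"roll": 0,"jaw": 35},
  {"travel": [2,-39,0],"roll": 0,"jaw": 35},
  {"travel": [1,-39,0],"roll": 0,"jaw": 35},
  {"travel": [0,-36,0],"roll": 0,"jaw": 35},
])

```text
clock: 20.35
tool_pos: [0.486, 0.0681, 0.1908]
orientation: [-180.0, 0.0, -2.2]
force: [0.7, -0.3, -0.0]
opening: 0.0472
gripper_force: 30.0
```

apply_moves([
  {"travel": [0,0,0],"roll": 0,"jaw": 35},
  {"travel": [0,0,0],"roll": 0,"jaw": 35},
])

```text
clock: 20.55
tool_pos: [0.486, 0.067, 0.1905]
orientation: [180.0, 0.1, -2.1]
force: [0.4, -0.0, -1.7]
opening: 0.0471
gripper_force: 30.0
```

```bash
python3 - <<'E'
from h import *
o=ctrl.get_obs(); T=toolT(o); im=ctrl.snapshot("wrist"); cv2.imwrite("pics/w7.png",im[...,::-1])
rimfit(im,(.555,.069,.072),.0305,T,.004)
rimfit(im,(.555,.069,.048),.0395,T,.004)
go(.5561,.0685,.1005,-2.2)
E
```

```text
rimfit [0.5547 0.0682 0.0305] inliers 171 of 616 arc bins 18 /18
rimfit [0.5558 0.0697 0.039 ] inliers 267 of 495 arc bins 18 /18
roll -0.0 travel [70.0 -4.9 90.1] | len 114 | t 20.6 pos [0.4859 0.0663 0.1906] rpy [ 1.8e+02  1.0e-01 -2.2e+00] op 0.0474 F [ 0.2 -0.3 -1.1] j [ 31.   6. -27.  -0. -57.  57.]
```

apply_moves([
  {"travel": [25,-2,0],"roll": 0,"jaw": 35},
  {"travel": [25,-2,0],"roll": 0,"jaw": 35},
  {"travel": [20,-1,0],"roll": 0,"jaw": 35},
  {"travel": [0,0,10],"roll": 0,"jaw": 35},
  {"travel": [0,0,20],"roll": 0,"jaw": 35},
  {"travel": [0,0,20],"roll": 0,"jaw": 35},
  {"travel": [0,0,20],"roll": 0,"jaw": 35},
  {"travel": [0,0,10],"roll": 0,"jaw": 35},
  {"travel": [0,0,6],"roll": 0,"jaw": 35},
  {"travel": [0,0,0],"roll": 0,"jaw": 35},
])

```text
clock: 21.6
tool_pos: [0.5562, 0.068, 0.1045]
orientation: [180.0, 0.1, -2.3]
force: [-0.3, -0.8, -1.4]
opening: 0.0471
gripper_force: 30.0
```

apply_moves([
  {"travel": [0,0,3],"roll": 0,"jaw": 35},
  {"travel": [0,0,1],"roll": 0,"jaw": 35},
  {"travel": [0,0,0],"roll": 0,"jaw": 35},
])

```text
clock: 21.9
tool_pos: [0.5568, 0.0687, 0.1013]
orientation: [-180.0, -0.0, -2.2]
force: [-0.4, 0.3, -0.9]
opening: 0.0471
gripper_force: 30.0
```

apply_moves([
  {"travel": [0,0,1.3],"roll": 0,"jaw": 35},
  {"travel": [0,0,0],"roll": 0,"jaw": 35},
  {"travel": [0,0,0],"roll": 0,"jaw": 48},
  {"travel": [0,0,0],"roll": 0,"jaw": 60},
  {"travel": [0,0,0],"roll": 0,"jaw": 80},
  {"travel": [0,0,0],"roll": 0,"jaw": 80},
  {"travel": [0,0,-10],"roll": 0,"jaw": 80},
  {"travel": [0,0,-40],"roll": 0,"jaw": 80},
  {"travel": [-25,0,-40],"roll": 0,"jaw": 80},
])

```text
clock: 22.8
tool_pos: [0.5329, 0.0695, 0.1905]
orientation: [179.9, 0.0, -2.3]
force: [0.0, 0.3, 1.2]
opening: 0.0795
gripper_force: 0.0
```

apply_moves([
  {"travel": [-45,0,-20],"roll": 0,"jaw": 80},
  {"travel": [0,0,0],"roll": 0,"jaw": 60},
  {"travel": [0,0,0],"roll": 0,"jaw": 60},
])

```text
clock: 23.1
tool_pos: [0.4865, 0.0716, 0.2116]
orientation: [-179.9, -0.2, -2.2]
force: [-0.1, 0.6, -0.2]
opening: 0.0692
gripper_force: 0.0
```

```bash
python3 - <<'E'
from h import *
o=ctrl.get_obs(); T=toolT(o); im=ctrl.snapshot("wrist"); cv2.imwrite("pics/w8.png",im[...,::-1])
rimfit(im,(.555,.0685,.096),.0225,T,.003)
rimfit(im,(.555,.0685,.072),.0305,T,.003)
rimfit(im,(.555,.069,.048),.0395,T,.004)
print(o["tool_pos"])
E
```

```text
rimfit [0.556  0.0685 0.0227] inliers 171 of 381 arc bins 18 /18
rimfit [0.5547 0.0678 0.0306] inliers 167 of 539 arc bins 18 /18
rimfit [0.5556 0.0698 0.039 ] inliers 235 of 492 arc bins 18 /18
[0.48651503 0.07159878 0.21158918]
```

apply_moves([
  {"travel": [0,0,0],"roll": 6.4,"jaw": 60},
  {"travel": [0,0,0],"roll": 6.4,"jaw": 60},
  {"travel": [0,0,0],"roll": 6.3,"jaw": 60},
  {"travel": [-10.5,-37.5,0],"roll": 0,"jaw": 60},
  {"travel": [-10.5,-37.5,0],"roll": 0,"jaw": 60},
  {"travel": [-10.5,-37.5,0],"roll": 0,"jaw": 60},
  {"travel": [-10.5,-37.5,0],"roll": 0,"jaw": 60},
  {"travel": [-10.5,-37.5,0],"roll": 0,"jaw": 60},
  {"travel": [-10.5,-37.5,0],"roll": 0,"jaw": 60},
  {"travel": [-10.5,-37.5,0],"roll": 0,"jaw": 60},
])

```text
clock: 24.15
tool_pos: [0.5142, 0.3441, 0.2081]
orientation: [179.9, 0.0, -21.4]
force: [0.1, -0.5, 0.3]
opening: 0.0599
gripper_force: 0.0
```

apply_moves([
  {"travel": [0,0,0],"roll": 0,"jaw": 60},
  {"travel": [0,0,0],"roll": 0,"jaw": 60},
])

```text
clock: 24.35
tool_pos: [0.5138, 0.3432, 0.2076]
orientation: [179.8, 0.1, -21.3]
force: [0.6, 0.2, 0.3]
opening: 0.0601
gripper_force: 0.0
```

```bash
python3 - <<'E'
from h import *
go(.5129,.3427,.106,-21.3)
im=ctrl.snapshot("wrist"); cv2.imwrite("pics/w9.png",np.clip(im[...,::-1]*1.6,0,255).astype(np.uint8))
T=toolT(ctrl.get_obs()); print(proj((.4964,.3491,.1345),T)[0],proj((.5497,.3283,.0432),T)[0])
E
```

```text
roll 0.0 travel [-0.7 0.8 101.6] | len 102 | t 24.4 pos [0.5138 0.3432 0.2076] rpy [ 1.798e+02  1.000e-01 -2.130e+01] op 0.0601 F [0.6 0.2 0.3] j [ 52.  17. -10.  -0. -63.  17.]
[277.65065437 256.44306286] [277.56588543 159.4997026 ]
```

View pics/w9.png

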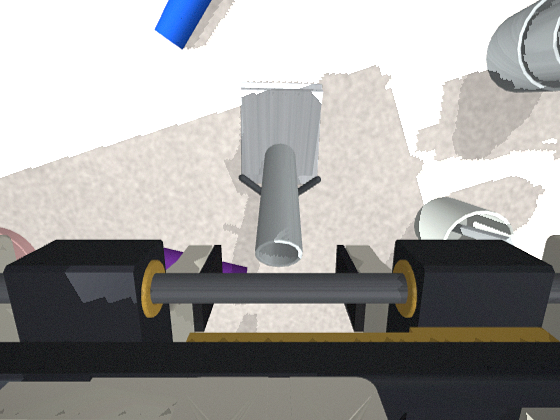

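The fourth (grey, rim at (278,253)) is centred between the fingers and aligned with the cradle. The blue and purple tubes are clear of it, so I descend.

apply_moves([
  {"travel": [-1,1,40],"roll": 0,"jaw": 60},
  {"travel": [0,0,35],"roll": 0,"jaw": 60},
  {"travel": [0,0,18],"roll": 0,"jaw": 60},
  {"travel": [0,0,6],"roll": 0,"jaw": 60},
  {"travel": [0,0,0],"roll": 0,"jaw": 25},
  {"travel": [0,0,0],"roll": 0,"jaw": 20},
  {"travel": [0,0,0],"roll": 0,"jaw": 20},
  {"travel": [0,0,0],"roll": 0,"jaw": 20},
  {"travel": [0,0,0],"roll": 0,"jaw": 20},
])

```text
clock: 25.3
tool_pos: [0.5128, 0.3425, 0.1116]
orientation: [-179.9, -0.0, -21.3]
force: [-1.2, 0.6, 3.8]
opening: 0.0313
gripper_force: 29.9
```

apply_moves([
  {"travel": [0,0,-10],"roll": 0,"jaw": 20},
  {"travel": [-10,0,-35],"roll": 0,"jaw": 20},
  {"travel": [-15,0,-35],"roll": 0,"jaw": 20},
  {"travel": [-20,30,0],"roll": 0,"jaw": 20},
  {"travel": [-20,30,0],"roll": 0,"jaw": 20},
  {"travel": [0,0,0],"roll": 0,"jaw": 20},
  {"travel": [0,0,40],"roll": 0,"jaw": 20},
  {"travel": [0,0,35],"roll": 0,"jaw": 20},
  {"travel": [0,0,27],"roll": 0,"jaw": 20},
  {"travel": [0,0,0],"roll": 0,"jaw": 20},
])

```text
clock: 26.3
tool_pos: [0.4285, 0.3078, 0.0858]
orientation: [179.6, 0.1, -21.4]
force: [-0.1, 0.1, -1.2]
opening: 0.0315
gripper_force: 30.0
```

apply_moves([
  {"travel": [0,0,2],"roll": 0,"jaw": 20},
  {"travel": [0,0,0],"roll": 0,"jaw": 20},
])

```text
clock: 26.5
tool_pos: [0.4308, 0.3107, 0.0881]
orientation: [-179.9, -0.0, -21.3]
force: [1.4, -0.8, 0.1]
opening: 0.0315
gripper_force: 30.0
```

apply_moves([
  {"travel": [0,0,7],"roll": 0,"jaw": 20},
  {"travel": [0,0,3],"roll": 0,"jaw": 20},
  {"travel": [0,0,0],"roll": 0,"jaw": 20},
])

```text
clock: 26.8
tool_pos: [0.4299, 0.3096, 0.0765]
orientation: [180.0, 0.0, -21.3]
force: [0.5, -0.4, -0.9]
opening: 0.0311
gripper_force: 30.0
```

apply_moves([
  {"travel": [0,0,2.5],"roll": 0,"jaw": 20},
  {"travel": [0,0,0],"roll": 0,"jaw": 20},
])

```text
clock: 27.0
tool_pos: [0.4302, 0.3101, 0.0747]
orientation: [-180.0, -0.0, -21.3]
force: [-2.6, -0.7, 5.9]
opening: 0.031
gripper_force: 29.9
```

apply_moves([
  {"travel": [0,0,2],"roll": 0,"jaw": 20},
  {"travel": [0,0,0],"roll": 0,"jaw": 20},
])

```text
clock: 27.2
tool_pos: [0.4302, 0.3107, 0.0739]
orientation: [-179.9, -0.0, -21.3]
force: [-8.9, -0.1, 18.1]
opening: 0.031
gripper_force: 29.8
```

apply_moves([
  {"travel": [3,0,-0.5],"roll": 0,"jaw": 20},
  {"travel": [3,0,-0.9],"roll": 0,"jaw": 20},
  {"travel": [0,0,0],"roll": 0,"jaw": 20},
])

```text
clock: 27.5
tool_pos: [0.4361, 0.3091, 0.0757]
orientation: [-179.8, -0.0, -21.3]
force: [-9.8, 1.5, 19.2]
opening: 0.0316
gripper_force: 29.7
```

apply_moves([
  {"travel": [3,0,-0.8],"roll": 0,"jaw": 20},
  {"travel": [3,0,-0.7],"roll": 0,"jaw": 20},
  {"travel": [0,0,0],"roll": 0,"jaw": 20},
])

```text
clock: 27.8
tool_pos: [0.4418, 0.3068, 0.0772]
orientation: [-179.8, -0.0, -21.3]
force: [-8.5, 1.6, 17.8]
opening: 0.0312
gripper_force: 29.7
```

apply_moves([
  {"travel": [4,0,-0.7],"roll": 0,"jaw": 20},
  {"travel": [4,0,-0.5],"roll": 0,"jaw": 20},
  {"travel": [0,0,0],"roll": 0,"jaw": 20},
])

```text
clock: 28.1
tool_pos: [0.4496, 0.3038, 0.0785]
orientation: [-179.8, -0.1, -21.3]
force: [-5.9, 0.3, 18.5]
opening: 0.0312
gripper_force: 29.7
```

apply_moves([
  {"travel": [4,0,-0.2],"roll": 0,"jaw": 20},
  {"travel": [4,0,0],"roll": 0,"jaw": 20},
  {"travel": [0,0,0],"roll": 0,"jaw": 20},
])

```text
clock: 28.4
tool_pos: [0.4575, 0.3009, 0.0789]
orientation: [-179.8, -0.1, -21.3]
force: [-5.2, -0.1, 17.9]
opening: 0.0314
gripper_force: 29.7
```

apply_moves([
  {"travel": [4,0,0],"roll": 0,"jaw": 20},
  {"travel": [4,0,0.3],"roll": 0,"jaw": 20},
  {"travel": [0,0,0],"roll": 0,"jaw": 20},
])

```text
clock: 28.7
tool_pos: [0.4653, 0.298, 0.0787]
orientation: [-179.8, -0.1, -21.3]
force: [-2.9, -0.9, 19.4]
opening: 0.0314
gripper_force: 29.7
```

apply_moves([
  {"travel": [4,0,0.4],"roll": 0,"jaw": 20},
  {"travel": [0,0,0],"roll": 0,"jaw": 20},
])

```text
clock: 28.9
tool_pos: [0.4691, 0.2966, 0.0784]
orientation: [-179.8, -0.1, -21.3]
force: [-2.6, -1.0, 17.4]
opening: 0.0313
gripper_force: 29.7
```

```bash
python3 - <<'E'
from h import *
go(.5129,.3427,.106,-21.3)
f=lambda im:np.clip(im[...,::-1]*1.6,0,255).astype(np.uint8)
a=f(ctrl.snapshot("side"))[200:400,100:300]; b=f(ctrl.snapshot("wrist"))
cv2.imwrite("pics/m4.png",np.hstack([cv2.resize(a,(420,420)),b[:,90:470]]))
E
```

```text
roll 0.0 travel [24.0 -58.8 -27.6] | len 69 | t 28.9 pos [0.4691 0.2966 0.0784] rpy [-1.798e+02 -1.000e-01 -2.130e+01] op 0.0313 F [-2.6 -1.  17.4] j [ 53.  19. -27.   0. -44.  16.]
```

View pics/m4.png

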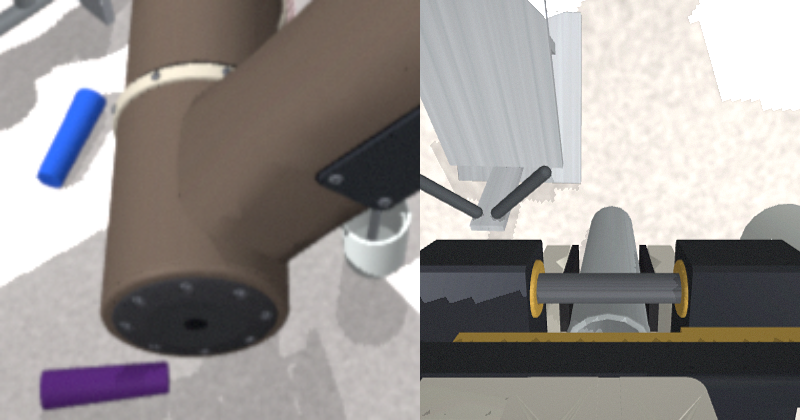

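The cup is still about 9° short: rim edge at (610,315) against foot edge at (610,207). I continue the arc about 12 mm.

apply_moves([
  {"travel": [4,0,0.2],"roll": 0,"jaw": 20},
  {"travel": [4,0,0.4],"roll": 0,"jaw": 20},
  {"travel": [0,0,0],"roll": 0,"jaw": 20},
])

```text
clock: 29.3
tool_pos: [0.4766, 0.2936, 0.0775]
orientation: [-179.8, -0.1, -21.3]
force: [-0.2, -0.6, 15.5]
opening: 0.0313
gripper_force: 29.7
```

apply_moves([
  {"travel": [4,0,0.7],"roll": 0,"jaw": 20},
  {"travel": [0,0,0.5],"roll": 0,"jaw": 20},
  {"travel": [0,0,0],"roll": 0,"jaw": 20},
])

```text
clock: 29.6
tool_pos: [0.4806, 0.2921, 0.0767]
orientation: [-179.8, -0.2, -21.3]
force: [-0.0, -2.1, 17.1]
opening: 0.0313
gripper_force: 29.7
```

```bash
python3 - <<'E'
from h import *
T=toolT(ctrl.get_obs()); im=ctrl.snapshot("wrist"); g=cv2.cvtColor(im,cv2.COLOR_RGB2GRAY)
# column profile through the cup axis: row edges
col=g[180:345,276:282].mean(1); d=np.diff(cv2.GaussianBlur(col.reshape(-1,1),(1,5),0).ravel())
print([(180+i,round(float(d[i]),1)) for i in range(1,len(d)-1) if abs(d[i])>6 and abs(d[i])>=abs(d[i-1]) and abs(d[i])>=abs(d[i+1])])
ex=T[:3,0]
for z,o in((0,14),(.1095,17)): print(proj(np.r_[(T[:3,3]+ex*o/1e3)[:2],z],T)[0])
E
```

```text
[(222, -22.4), (272, -13.2), (307, 10.6), (313, -11.9), (341, -13.6)]
[278.27149618 210.47966705]
[276.50857097 282.59563935]
```

apply_moves([
  {"travel": [0,0,-0.5],"roll": 0,"jaw": 32},
  {"travel": [0,0,0],"roll": 0,"jaw": 36},
  {"travel": [0,0,0],"roll": 0,"jaw": 40},
  {"travel": [0,0,0],"roll": 0,"jaw": 56},
  {"travel": [0,0,0],"roll": 0,"jaw": 60},
  {"travel": [0,0,-40],"roll": 0,"jaw": 60},
  {"travel": [-10,0,-40],"roll": 0,"jaw": 60},
  {"travel": [-35,0,-40],"roll": 0,"jaw": 60},
  {"travel": [-30,0,0],"roll": 0,"jaw": 60},
  {"travel": [0,0,0],"roll": 0,"jaw": 60},
])

```text
clock: 30.65
tool_pos: [0.4086, 0.3184, 0.1935]
orientation: [-179.8, 0.0, -21.2]
force: [-0.5, 0.8, -0.1]
opening: 0.0603
gripper_force: 0.0
```

```bash
python3 - <<'E'
from h import *
o=ctrl.get_obs(); T=toolT(o); im=ctrl.snapshot("wrist"); cv2.imwrite("pics/w10.png",im[...,::-1])
p=T[:3,3]+.066*T[:3,0]; p[2]=.108
findrim(im,p,.017,T,60)
rimfit(im,p,.0155,T,.005)
go(*p,-21.3)
E
```

```text
expect [278. 131.] r 25.6
  hit 279.0 128.0 24.6 [0.4718 0.2932 0.108 ]
rimfit [0.4728 0.2947 0.0151] inliers 131 of 373 arc bins 18 /18
roll 0.1 travel [65.1 -0.2 84.7] | len 107 | t 30.7 pos [0.4095 0.318  0.1927] rpy [-179.9    0.   -21.2] op 0.0601 F [0.2 0.6 0.2] j [ 60.   8. -24.  -0. -58.   9.]
```

apply_moves([
  {"travel": [34,0,0],"roll": 0,"jaw": 60},
  {"travel": [33.3,-0.4,0],"roll": 0,"jaw": 60},
  {"travel": [0,0,40],"roll": 0,"jaw": 60},
  {"travel": [0,0,30],"roll": 0,"jaw": 60},
  {"travel": [0,0,12],"roll": 0,"jaw": 60},
  {"travel": [0,0,0],"roll": 0,"jaw": 60},
  {"travel": [0,0,0],"roll": 0,"jaw": 20},
  {"travel": [0,0,0],"roll": 0,"jaw": 20},
  {"travel": [0,0,0],"roll": 0,"jaw": 20},
  {"travel": [0,0,0],"roll": 0,"jaw": 20},
])

```text
clock: 31.7
tool_pos: [0.4736, 0.2938, 0.1111]
orientation: [-179.9, -0.0, -21.3]
force: [0.2, 0.6, 0.4]
opening: 0.0335
gripper_force: 0.0
```

apply_moves([
  {"travel": [0,0,0],"roll": 0,"jaw": 20},
  {"travel": [0,0,0],"roll": 0,"jaw": 20},
])

```text
clock: 31.9
tool_pos: [0.4738, 0.2937, 0.111]
orientation: [-179.9, -0.0, -21.3]
force: [-1.2, -0.5, 6.5]
opening: 0.0319
gripper_force: 30.0
```

```bash
python3 -c "
from h import *
go(.556-.0652,.0685+.0253,.235,-21.3)"
```

```text
roll -0.0 travel [88.5 180.0 -124.0] | len 236 | t 31.9 pos [0.4738 0.2937 0.111 ] rpy [-179.9   -0.   -21.3] op 0.0319 F [-1.2 -0.5  6.5] j [ 52.  17. -25.   0. -48.  17.]
```

apply_moves([
  {"travel": [0,0,-40],"roll": 0,"jaw": 20},
  {"travel": [0,0,-42],"roll": 0,"jaw": 20},
  {"travel": [0,0,-42],"roll": 0,"jaw": 20},
  {"travel": [18,36,0],"roll": 0,"jaw": 20},
  {"travel": [18,36,0],"roll": 0,"jaw": 20},
  {"travel": [18,36,0],"roll": 0,"jaw": 20},
  {"travel": [18,36,0],"roll": 0,"jaw": 20},
  {"travel": [16,36,0],"roll": 0,"jaw": 20},
  {"travel": [0,0,0],"roll": 0,"jaw": 20},
  {"travel": [0,0,0],"roll": 0,"jaw": 20},
])

```text
clock: 32.9
tool_pos: [0.4898, 0.0928, 0.2341]
orientation: [-180.0, 0.0, -21.5]
force: [-0.2, 0.3, 0.3]
opening: 0.0321
gripper_force: 30.0
```

```bash
python3 - <<'E'
from h import *
o=ctrl.get_obs(); T=toolT(o); im=ctrl.snapshot("wrist"); cv2.imwrite("pics/w11.png",im[...,::-1])
rimfit(im,(.556,.0685,.096),.0225,T,.003)
rimfit(im,(.5555,.0685,.072),.0305,T,.003)
rimfit(im,(.5555,.069,.048),.0395,T,.004)
go(.557,.068,.123,-21.3)
E
```

```text
rimfit [0.5567 0.0686 0.0226] inliers 161 of 340 arc bins 18 /18
rimfit [0.5549 0.0679 0.0306] inliers 185 of 477 arc bins 18 /18
rimfit [0.5555 0.0701 0.039 ] inliers 218 of 455 arc bins 18 /18
roll -0.1 travel [71.8 -0.6 111.0] | len 132 | t 33.0 pos [0.4899 0.0936 0.234 ] rpy [-180.    -0.   -21.4] op 0.0318 F [-0.2 -0.2 -0.2] j [ 33.   4. -22.  -0. -63.  35.]
```

apply_moves([
  {"travel": [24,-0.4,0],"roll": 0,"jaw": 20},
  {"travel": [24,-0.4,0],"roll": 0,"jaw": 20},
  {"travel": [24.4,-0.4,0],"roll": 0,"jaw": 20},
  {"travel": [0,0,10],"roll": 0,"jaw": 20},
  {"travel": [0,0,8],"roll": 0,"jaw": 20},
  {"travel": [0,0,0],"roll": 0,"jaw": 20},
  {"travel": [0,0,0],"roll": 0,"jaw": 20},
])

```text
clock: 33.65
tool_pos: [0.5571, 0.0689, 0.2158]
orientation: [180.0, 0.0, -21.3]
force: [-0.9, -0.3, -0.0]
opening: 0.0318
gripper_force: 30.0
```

apply_moves([
  {"travel": [0.5,0.5,15],"roll": 0,"jaw": 20},
  {"travel": [0,0,15],"roll": 0,"jaw": 20},
  {"travel": [0,0,15],"roll": 0,"jaw": 20},
  {"travel": [0,0,15],"roll": 0,"jaw": 20},
  {"travel": [0,0,0],"roll": 0,"jaw": 20},
])

```text
clock: 34.15
tool_pos: [0.5567, 0.0677, 0.1548]
orientation: [179.9, 0.1, -21.3]
force: [0.3, -0.8, -1.4]
opening: 0.0317
gripper_force: 30.0
```

apply_moves([
  {"travel": [0,0,12],"roll": 0,"jaw": 20},
  {"travel": [0,0,10],"roll": 0,"jaw": 20},
  {"travel": [0,0,6],"roll": 0,"jaw": 20},
  {"travel": [0,0,0],"roll": 0,"jaw": 20},
  {"travel": [0,0,0],"roll": 0,"jaw": 20},
])

```text
clock: 34.65
tool_pos: [0.5582, 0.0677, 0.1281]
orientation: [180.0, -0.0, -21.3]
force: [0.7, -0.1, -0.8]
opening: 0.032
gripper_force: 30.0
```

apply_moves([
  {"travel": [0,0,3],"roll": 0,"jaw": 20},
  {"travel": [0,0,1],"roll": 0,"jaw": 20},
  {"travel": [0,0,0],"roll": 0,"jaw": 20},
])

```text
clock: 34.95
tool_pos: [0.558, 0.0677, 0.124]
orientation: [180.0, 0.0, -21.3]
force: [-0.4, 0.6, -1.0]
opening: 0.0317
gripper_force: 30.0
```

apply_moves([
  {"travel": [0,0,1],"roll": 0,"jaw": 20},
  {"travel": [0,0,0],"roll": 0,"jaw": 20},
])

```text
clock: 35.15
tool_pos: [0.5581, 0.0677, 0.1231]
orientation: [-180.0, -0.0, -21.3]
force: [-0.4, 1.3, -0.8]
opening: 0.0319
gripper_force: 30.0
```

apply_moves([
  {"travel": [0,0,0.5],"roll": 0,"jaw": 20},
  {"travel": [0,0,0],"roll": 0,"jaw": 34},
  {"travel": [0,0,0],"roll": 0,"jaw": 45},
  {"travel": [0,0,0],"roll": 0,"jaw": 60},
  {"travel": [0,0,0],"roll": 0,"jaw": 60},
  {"travel": [0,0,-10],"roll": 0,"jaw": 60},
  {"travel": [0,0,-40],"roll": 0,"jaw": 60},
  {"travel": [-20,0,-40],"roll": 0,"jaw": 60},
  {"travel": [-48,0,-20],"roll": 0,"jaw": 60},
  {"travel": [0,0,0],"roll": 0,"jaw": 60},
])

```text
clock: 36.15
tool_pos: [0.4948, 0.093, 0.2362]
orientation: [-179.7, -0.2, -21.3]
force: [0.9, -0.7, 0.3]
opening: 0.06
gripper_force: 0.0
```

apply_moves([
  {"travel": [0,0,0],"roll": 0,"jaw": 60},
  {"travel": [0,0,0],"roll": 0,"jaw": 60},
])

```text
clock: 36.35
tool_pos: [0.4966, 0.0918, 0.2318]
orientation: [-180.0, -0.0, -21.3]
force: [-0.1, 0.6, -0.3]
opening: 0.0599
gripper_force: 0.0
```

```bash
python3 - <<'E'
from h import *
o=ctrl.get_obs(); T=toolT(o); im=ctrl.snapshot("wrist"); cv2.imwrite("pics/w12.png",im[...,::-1])
rimfit(im,(.5565,.0685,.120),.0155,T,.003); findrim(im,(.5565,.0685,.120),.017,T,30)
rimfit(im,(.556,.0685,.096),.0225,T,.003)
rimfit(im,(.5555,.0685,.072),.0305,T,.003)
rimfit(im,(.5555,.069,.048),.0395,T,.004)
E
```

```text
rimfit [0.5572 0.068  0.0158] inliers 120 of 244 arc bins 18 /18
expect [278. 133.] r 22.8
  hit 277.0 133.0 22.9 [0.5565 0.0691 0.12  ]
  hit 292.0 136.0 23.6 [0.5504 0.0594 0.12  ]
  hit 284.0 145.0 23.6 [0.5464 0.0674 0.12  ]
rimfit [0.5563 0.0689 0.0226] inliers 174 of 308 arc bins 18 /18
rimfit [0.555  0.0678 0.0305] inliers 174 of 471 arc bins 18 /18
rimfit [0.556  0.0696 0.0388] inliers 205 of 433 arc bins 18 /18
```

All four rims are concentric within about 2 mm and at the expected sizes for their heights, and the gripper is clear. I hand in.

```bash
python3 -c "
from plant import ctrl
print(ctrl.close_job())"
```

```text
the job is handed in; nothing more can be done
None
```

I nested the four cups in size order inside the large one and handed the job in at about 36 s. The last wrist image showed all four rims within about 2 mm of a common centre, and the job's verdict was not shown to me.

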